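# Level a display module in its rework frame and lock the frame

## Task

On the kitchen worktop a rework frame holds an oven's display module, tilted. Turn the display module about its long axis until it lies level with its glass face up, and only then lock the frame by turning the bar-shaped lock knob clockwise (seen from above) all the way to its stop. Leave the round clamp knob on the other post as it is.

Things in the scene. Friction and masses are not known exactly. Their poses are not given: they have to be found in the camera images.
- frame: Rework frame, fixed, 150 mm (x) by 290 mm (y, long axis): two feet, two low rods (17 mm high), an aluminium post at y = +-128 mm, each with a steel head (38 x 32 mm, top 137 mm above the worktop) carrying a knob. Origin: centre, at worktop height, z up. Tilt axis of the module: along y at x = 0, 100 mm up.
- display_panel (a joint): Tilt (rad) of the display module, a black slab 120 mm wide, 200 mm along the frame's y, 10 mm thick, about its mid-line. 0 = level, glass up, top face 105 mm above the worktop; positive = far (frame +x) edge raised. Starts 0.6 to 1.05; range +-1.2, no stop at level. Stiff hinge: stays as left, yields to 2 N at the edge, 4 N at 25 mm from the axis. The lock does not block it.
- lock_knob (a joint): Turn (rad) of the lock knob, clockwise from above positive. Range 0 to 1.2; 1.2 = stop = locked, its bar then along the frame's y (long axis). Starts unlocked, at 0 to 0.3. At value q the bar's direction is the frame's y turned counter-clockwise (from above) by 1.2 - q. Takes about 0.04 N m; stays as left.
- lock_knob_grip (a point): Centre of the lock knob's grip, on its upright turning axis, 159 mm above the worktop. The grip is a black bar 46 mm long, 14 mm thick, from 145 to 171 mm above the worktop, on a short round steel hub. It stands on the head of either post, left or right. The bar is not along this point's axes.
- clamp_knob (a joint): Turn (rad) of the round knurled clamp knob (34 mm across, top 162 mm above the worktop) on the other post's head. Starts at 0; must stay within 0.3 of it.

How it is judged (in metres and radians):
On the way:
1. the display module lies level (within 10 degrees), the lock knob still unlocked (value of joint display_panel between -0.18 and 0.18 rad and value of joint lock_knob below 0.6 rad), for 0.2 s.
At the end, for the whole second after the job is handed in: The display module is level, glass up, within 0.18 rad (10 degrees), and the lock knob stands within 0.2 rad (11 degrees) of its locked stop (value of joint display_panel between -0.18 and 0.18 rad and value of joint lock_knob above 1 rad); the robot touches nothing.
It fails at once if the lock knob is locked, or kept locked, while the display module is not level (more than 0.22 rad off) (value of joint lock_knob above 0.9 rad and (value of joint display_panel above 0.22 rad or value of joint display_panel below -0.22 rad)).
It fails at once if the round clamp knob is turned by more than 0.3 rad (value of joint clamp_knob above 0.3 rad or value of joint clamp_knob below -0.3 rad).
It also fails if it takes over 45 s, if anything falls off the work surface, if the arm or the gripper's body presses on something with over 40 N, if the wrist force passes 120 N, or if a joint passes its speed limit or range.

## Robot

A 6-joint arm with a two-finger parallel gripper is mounted at the origin on a cart in front of the work surface, level with it; the furniture and walls round the work are solid. World frame = base frame: x ahead of the robot, y to its left, z up, the work surface at z = 0. Lengths are in mm, angles in degrees, forces in N, time in s.
With the tool pointing down it reaches from about 275 to 875 mm from the base axis. Payload 12.5 kg.
Tool frame: the origin (TCP) lies between the finger pads; the fingertips stand 22 mm ahead of it and the grasp point (between the pads) lies 3 mm ahead of it; z points along the fingers, y is the direction in which the jaws open and shut (so a half turn about z gives the same grasp; the last joint's range is limited). The gripper opens to 85 mm and grips with 20 to 120 N. Pads are 22 mm wide; open, the fingers measure 114 mm over their backs; the gripper's body (76 mm by 85 mm) begins 54 mm behind the grasp point. The pads swing forward as they close: fully open they stand 13 mm farther back than shut.
Start: joints at [-81.853, 20.094, 94.641, -0, 65.266, -4.847], TCP at [123.694, -535.896, 253.29] pointing down, gripper open.
Joint ranges: [-157.81, 157.81], [-45, 120.19], [0.68, 151.7], [-89.99, 269.99], [4.06, 180], [-164.3, 164.3]. Speed limits (degrees/s): [127.2, 127.2, 159.86, 180, 180, 180].

## Interface

Orientations are given as [roll, pitch, yaw] about the fixed x, y, z axes, in that order (R = Rz(yaw) Ry(pitch) Rx(roll)).
In Python, from workcell import observe, eyes, bot gives the robot as it stands. The module is installed in compiled form; this text tells all that it offers.
- The arm moves only by the tool play_rows, never from a script. Its argument "series" is a list of rows, each an object with "offset": the shift along the tool's x, y, z in m, a list of three; "twist": the turn about the tool's z in degrees; "hand": the finger opening in m, from 0 to 0.0854. A call has 1 to 20 rows; each row is the pose to reach, as a shift and turn from the pose measured when the call began, along the tool's axes at that moment; what a row does not reach only later rows make up. A row lasts 1/8 s, in which the tool goes at most 62.5 mm and 10.7 degrees, less where a joint would pass 70% of its speed; a pose out of reach is approached as far as the arm can. A call with a gripper value outside its range is refused whole. The fingers move at their own pace and stop on an object; "grip_force" is the grip in N (left out, the last holds). Time passes only in rows, so rows that repeat a pose let the fingers close. It gives the time, the measured TCP pose, the force and the opening at its end, in the units of the state.
- observe(): the state, without advancing time (a new reading comes with each control period).
- eyes.grab_frame(name): name is "side" or "top"; returns the picture (420x560x3 uint8, red, green, blue); there is no depth.
- eyes.get_calibration(name): a dict with "mtx" (3x3 intrinsics, pixels), "k1" (the pictures are not rectified: a ray, as slopes to the right and down, at radius r is drawn at 1 + k1 r^2 times it, then the intrinsics apply), "R" (3x3) and "t" (3): a world point X has camera coordinates R X + t. Camera axes: x right, y down, z forward; pixel columns grow to the right and rows downward; lengths in mm; the calibration is good to about 2 mm. A picture is of the moment at which its call begins. get_calibration takes no time and is no camera call.
- bot.finish_job(): hands the job in, once; it reports no verdict.
The state is a dict: "time_s": time; "joint_pos": joint angles; "joint_vel": joint speeds; "effort": joint torques, N m; "tcp_pos": TCP position; "ee_rot": TCP orientation; "ft_force": force on the tool from outside, world axes, zero at the start; "torque": the same for the moment, N m; "gripper_width": finger opening in mm.
Only numpy, scipy, OpenCV 4.12 (cv2) and the standard library are available. Lean on these libraries where they do the work, as an engineer would, in place of code of your own. Each camera call takes 0.05 s, during which the arm holds its last target. There are 200 camera calls.

## Working session

There is one attempt and no reset: what is moved stays moved. The work goes in short steps, Python scripts to look and compute and a tool call to move; the robot and the scene stay as the last step left them, time stands still between calls to the robot, and variables do not carry over. Pictures are saved under pics/ and viewed, and the job is handed in when it is done.

Besides the shell and the picture viewer there is one more tool, called after ">>>" in YAML: its name, and indented under it one key for each argument. play_rows: Moves the arm, as the interface text tells. Its arguments: {"type":"object","properties":{"series":{"type":"array","items":{"type":"object","properties":{"offset":{"type":"array","items":{"type":"number"}},"twist":{"type":"number"},"hand":{"type":"number"}}}},"grip_force":{"type":"number"}},"required":["series"]}

```bash
mkdir -p pics; python3 - <<'E'
from workcell import observe, eyes, bot
import cv2
s=observe();print(s)
for n in("side","top"):
    cv2.imwrite(f"pics/{n}0.png",eyes.grab_frame(n)[:,:,::-1]);print(n,eyes.get_calibration(n))
E
```

```text
{'time_s': 0.0, 'joint_pos': array([-8.18537443e+01,  2.01251703e+01,  9.46781498e+01,  2.31219166e-03,
        6.52638945e+01, -4.84546491e+00]), 'joint_vel': array([-0.02735172,  0.01450952, -0.02324315, -0.01068662,  0.04043236,
        0.02558107]), 'effort': array([ 1.16498839e-03, -5.06102979e+01, -2.91403824e+01, -3.32586285e-05,
        4.55120622e-03,  1.05748404e-05]), 'tcp_pos': array([ 123.65205134, -535.60486139,  252.74247897]), 'ee_rot': array([-1.79933203e+02, -7.76891538e-03,  1.29907473e+01]), 'ft_force': array([ 0.07175908, -0.07024425, -0.55054716]), 'torque': array([ 0.00473906,  0.03228543, -0.01056286]), 'gripper_width': 85.14715211819968}
side {'mtx': array([[499.94023606,   0.        , 277.51925496],
       [  0.        , 499.94023606, 206.71888005],
       [  0.        ,   0.        ,   1.        ]]), 'k1': -0.1496070012103459, 'R': array([[ 8.42624794e-01, -5.38501109e-01,  1.06216145e-04],
       [-3.62101250e-01, -5.66747387e-01, -7.40054109e-01],
       [ 3.98580157e-01,  6.23549481e-01, -6.72547325e-01]]), 't': array([-468.57239725,  301.5857938 ,  681.55521283])}
top {'mtx': array([[437.97689968,   0.        , 278.10271943],
       [  0.        , 437.97689968, 212.71287919],
       [  0.        ,   0.        ,   1.        ]]), 'k1': 0.04749111316588891, 'R': array([[ 0.30975761, -0.95081464,  0.00132112],
       [-0.914498  , -0.2983061 , -0.27332558],
       [ 0.26027606,  0.08345651, -0.96192067]]), 't': array([-160.23714419,  539.84676335,  810.88537273])}
```

View pics/side0.png

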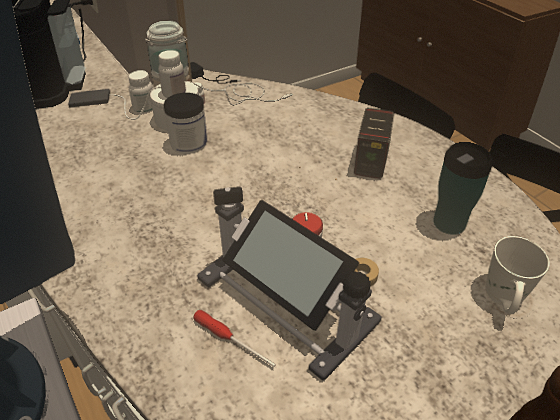

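View pics/top0.png

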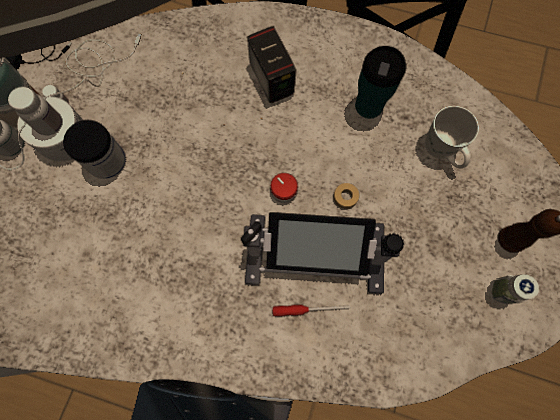

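The lock bar is on the left post, about (252,234) in top. The round knob is on the right, about (392,244). The far edge is raised. Next I'll zoom in and localize.

```bash
cat > h.py <<'E'
import numpy as np, cv2
from workcell import observe, eyes, bot
def ray(n,px):
    c=eyes.get_calibration(n);M=c["mtx"]
    d=np.array([c["k1"],0,0,0,0.])
    p=cv2.undistortPoints(np.array([[px]],float),M,d)[0,0]
    R=c["R"];return -R.T@c["t"], R.T@np.array([p[0],p[1],1])
def onz(n,px,z):
    o,d=ray(n,px);return o+d*(z-o[2])/d[2]
def tri(p1,p2):
    (a,u),(b,v)=ray("side",p1),ray("top",p2)
    s=np.linalg.lstsq(np.c_[u,-v],b-a,rcond=None)[0]
    P,Q=a+s[0]*u,b+s[1]*v;return (P+Q)/2,np.linalg.norm(P-Q)
def crop(n,x,y,w,h,f,name,k=4):
    im=eyes.grab_frame(n)[y:y+h,x:x+w,::-1]
    cv2.imwrite("pics/"+name,cv2.convertScaleAbs(cv2.resize(im,None,fx=f,fy=f,interpolation=cv2.INTER_CUBIC),alpha=1.6,beta=15))
E
python3 - <<'E'
from h import *
crop("top",235,200,180,100,4.4,"t1.png"); crop("side",190,170,200,150,4,"s1.png")
E
```

```text
(no output)
```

View pics/t1.png

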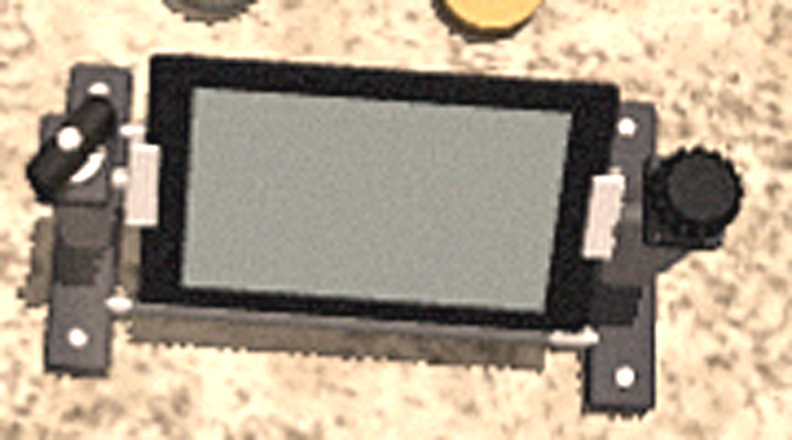

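View pics/s1.png

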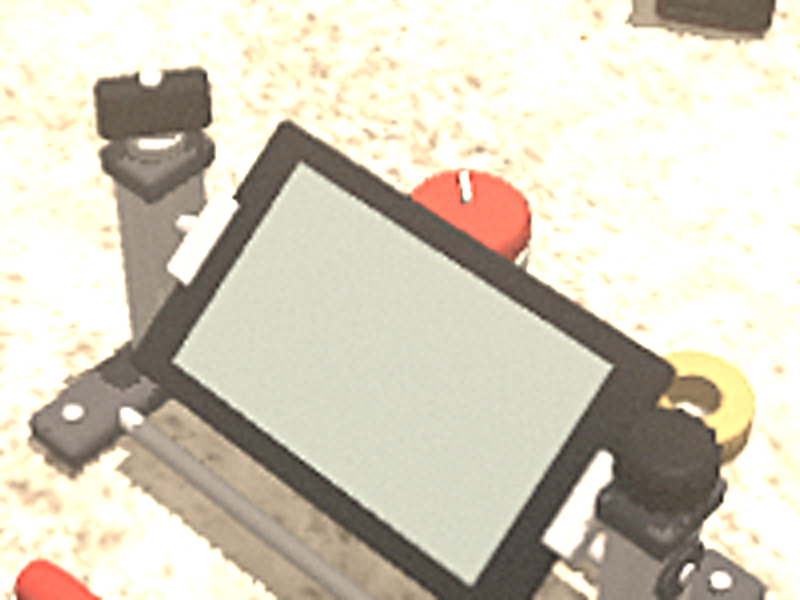

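```bash
python3 - <<'E'
from h import *
np.set_printoptions(precision=1,suppress=True)
T=lambda x,y:(235+x/4.4,200+y/4.4); S=lambda x,y:(190+x/4,170+y/4)
print("cams",ray("top",(280,210))[0],ray("side",(280,210))[0])
K=onz("top",T(69,136),171);C=onz("top",T(703,187),162)
print("lock",K,tri(S(150,76),T(69,136)),"clamp",C)
print("bar ends",onz("top",T(103,103),171),onz("top",T(38,170),171))
FL=tri(S(287,122),T(152,57))[0];NL=tri(S(135,372),T(140,303))[0];FR=tri(S(672,372),T(617,87))[0]
print("FL",FL,"NL",NL,"FR",FR)
e=FL-NL;print("len",np.linalg.norm(e),"tilt",np.arctan2(e[2],np.hypot(*e[:2])), "width",np.linalg.norm(FR-FL))
y=(K-C)[:2];print("dist",np.linalg.norm(y),"yaw of frame y", np.degrees(np.arctan2(y[1],y[0])))
y=(FL-FR);print(np.degrees(np.arctan2(y[1],y[0])),"mid",(K+C)/2,(NL+FR)/2)
E
```

```text
cams [332.3 -59.  927.8] [ 232.4 -506.4  681.6]
lock [490.   42.5 171. ] (array([489.5,  42.2, 173.4]), np.float64(0.01112207887257974)) clamp [ 551.4 -206.8  162. ]
bar ends [507.3  33.9 171. ] [472.9  49.8 171. ]
FL [540.8  24.6 137.7] NL [450.7   1.5  60.1] FR [ 588.8 -166.5  137.1]
len 121.18653208712642 tilt 0.6958277802011701 width 197.03445539391063
dist 256.7606285484815 yaw of frame y 103.84093666642804
104.07666438783366 mid [520.7 -82.1 166.5] [519.7 -82.5  98.6]
```

Frame centre is near (520,-82), with its y axis at yaw 104°. Panel tilt is about 0.70 rad, and the lock knob is at (490,42) with q about 0.3. I'll go above the raised edge with the fingers closed.

>>> play_rows:
  series:
    - {"offset":[0.037,-0.025,0],"twist":-1,"hand":0}
    - {"offset":[0.074,-0.05,0],"twist":-1,"hand":0}
    - {"offset":[0.111,-0.076,0],"twist":-1,"hand":0}
    - {"offset":[0.148,-0.101,0],"twist":-1,"hand":0}
    - {"offset":[0.185,-0.126,0],"twist":-1,"hand":0}
    - {"offset":[0.222,-0.151,0],"twist":-1,"hand":0}
    - {"offset":[0.259,-0.177,0],"twist":-1,"hand":0}
    - {"offset":[0.296,-0.202,0],"twist":-1,"hand":0}
    - {"offset":[0.333,-0.227,0],"twist":-1,"hand":0}
    - {"offset":[0.37,-0.252,0],"twist":-1,"hand":0}
    - {"offset":[0.407,-0.278,0],"twist":-1,"hand":0}
    - {"offset":[0.444,-0.303,0],"twist":-1,"hand":0}
    - {"offset":[0.481,-0.328,0],"twist":-1,"hand":0}
    - {"offset":[0.518,-0.353,0],"twist":-1,"hand":0}
    - {"offset":[0.518,-0.353,0.03],"twist":-1,"hand":0}
    - {"offset":[0.518,-0.353,0.06],"twist":-1,"hand":0}
    - {"offset":[0.518,-0.353,0.06],"twist":-1,"hand":0}
    - {"offset":[0.518,-0.353,0.06],"twist":-1,"hand":0}

```text
time_s: 2.45
tcp_pos: [549.5, -75.5, 194.3]
ee_rot: [-180.0, -0.1, 14.0]
ft_force: [0.1, 0.3, 0.1]
gripper_width: -0.2
```

```bash
python3 - <<'E'
from h import *
crop("side",190,130,200,150,4,"s2.png")
E
```

```text
(no output)
```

View pics/s2.png

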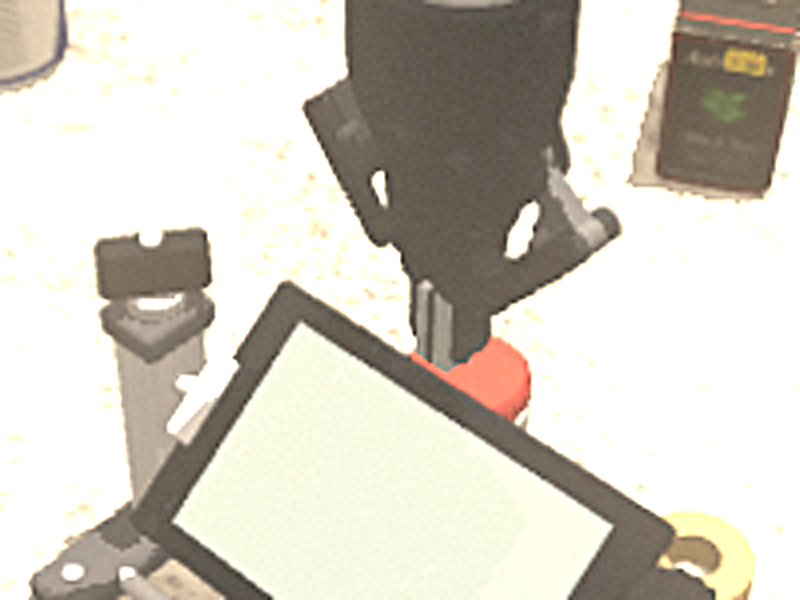

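```bash
python3 - <<'E'
from h import *
c=eyes.get_calibration("side")
for P in [(549.5,-75.5,172.3),(549.5,-75.5,177),(564.8,-71,137.4)]:
    p=cv2.projectPoints(np.array([P],float),cv2.Rodrigues(c["R"])[0],c["t"],c["mtx"],np.array([c["k1"],0,0,0,0.]))[0][0,0];print((p-[190,130])*4)
E
```

```text
[445.26423071 355.35455046]
[445.67788534 346.09780588]
[468.38013785 399.32382838]
```

>>> play_rows:
  series:
    - {"offset":[0,0,0.012],"hand":0}
    - {"offset":[0,0,0.024],"hand":0}
    - {"offset":[0,0,0.034],"hand":0}
    - {"offset":[0,0,0.042],"hand":0}
    - {"offset":[0,0,0.049],"hand":0}
    - {"offset":[0,0,0.055],"hand":0}
    - {"offset":[0,0,0.061],"hand":0}
    - {"offset":[0,0,0.066],"hand":0}
    - {"offset":[0,0,0.067],"hand":0}
    - {"offset":[0,0,0.067],"hand":0}

```text
invalid input at $.series[0]: expected keys offset, twist, hand
```

```bash
python3 - <<'E'
from h import *
crop("side",190,170,200,150,4,"s3.png"); 
E
```

```text
(no output)
```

View pics/s3.png

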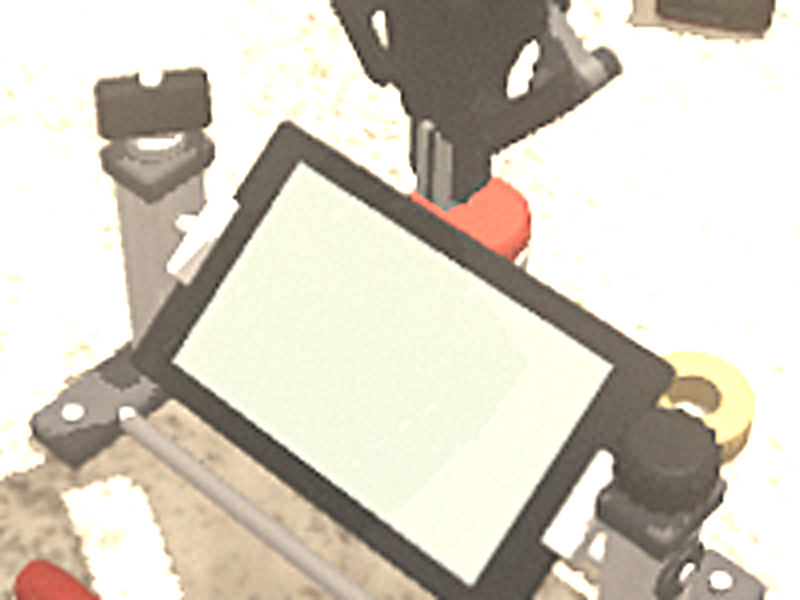

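The call was refused because the twist key was missing, so nothing moved. I'll resend it with twist.

>>> play_rows:
  series:
    - {"offset":[0,0,0.012],"twist":0,"hand":0}
    - {"offset":[0,0,0.024],"twist":0,"hand":0}
    - {"offset":[0,0,0.034],"twist":0,"hand":0}
    - {"offset":[0,0,0.042],"twist":0,"hand":0}
    - {"offset":[0,0,0.049],"twist":0,"hand":0}
    - {"offset":[0,0,0.055],"twist":0,"hand":0}
    - {"offset":[0,0,0.061],"twist":0,"hand":0}
    - {"offset":[0,0,0.066],"twist":0,"hand":0}
    - {"offset":[0,0,0.067],"twist":0,"hand":0}
    - {"offset":[0,0,0.067],"twist":0,"hand":0}

```text
time_s: 3.8
tcp_pos: [549.3, -75.4, 127.3]
ee_rot: [-180.0, -0.0, 14.0]
ft_force: [-0.5, -0.5, 1.0]
gripper_width: -0.1
```

```bash
python3 - <<'E'
from h import *
crop("side",190,170,200,150,4,"s4.png"); 
E
```

```text
(no output)
```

View pics/s4.png

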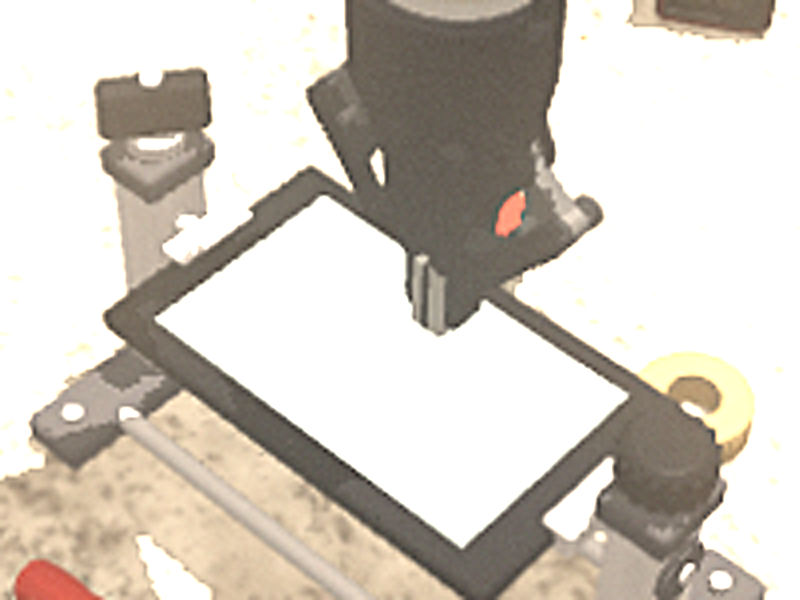

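The panel now looks level. Next I'll lift, turn to yaw 155 (the other yaw would exceed J6's range), and go above the knob with the fingers part open.

>>> play_rows:
  series:
    - {"offset":[0,0,-0.03],"twist":0,"hand":0}
    - {"offset":[0,0,-0.06],"twist":0,"hand":0}
    - {"offset":[0,0,-0.09],"twist":-9,"hand":0}
    - {"offset":[0,-0.01,-0.09],"twist":-18,"hand":0.02}
    - {"offset":[-0.002,-0.02,-0.09],"twist":-27,"hand":0.045}
    - {"offset":[-0.004,-0.03,-0.09],"twist":-36,"hand":0.045}
    - {"offset":[-0.006,-0.04,-0.09],"twist":-45,"hand":0.045}
    - {"offset":[-0.009,-0.05,-0.09],"twist":-54,"hand":0.045}
    - {"offset":[-0.012,-0.06,-0.09],"twist":-63,"hand":0.045}
    - {"offset":[-0.015,-0.07,-0.09],"twist":-72,"hand":0.045}
    - {"offset":[-0.018,-0.08,-0.09],"twist":-81,"hand":0.045}
    - {"offset":[-0.02,-0.09,-0.09],"twist":-90,"hand":0.045}
    - {"offset":[-0.022,-0.1,-0.09],"twist":-99,"hand":0.045}
    - {"offset":[-0.024,-0.11,-0.09],"twist":-108,"hand":0.045}
    - {"offset":[-0.026,-0.12,-0.09],"twist":-117,"hand":0.045}
    - {"offset":[-0.028,-0.126,-0.09],"twist":-126,"hand":0.045}
    - {"offset":[-0.029,-0.129,-0.09],"twist":-134,"hand":0.045}
    - {"offset":[-0.029,-0.129,-0.09],"twist":-141,"hand":0.045}
    - {"offset":[-0.029,-0.129,-0.09],"twist":-141,"hand":0.045}
    - {"offset":[-0.029,-0.129,-0.09],"twist":-141,"hand":0.045}

```text
time_s: 6.35
tcp_pos: [489.6, 42.6, 217.2]
ee_rot: [180.0, -0.0, 154.8]
ft_force: [1.0, -0.0, -0.5]
gripper_width: 45.3
```

```bash
python3 - <<'E'
from h import *
crop("side",190,130,200,150,4,"s5.png");crop("top",235,190,180,110,4.4,"t5.png")
E
```

```text
(no output)
```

View pics/s5.png

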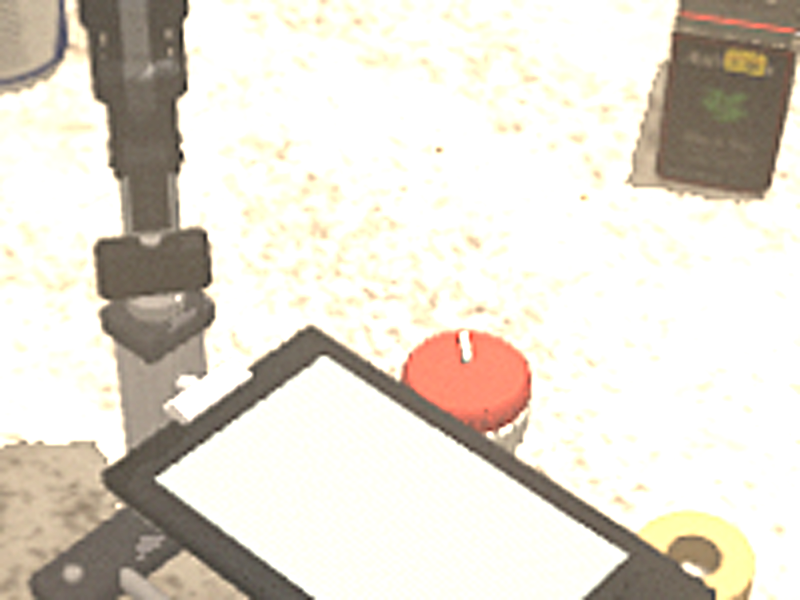

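View pics/t5.png

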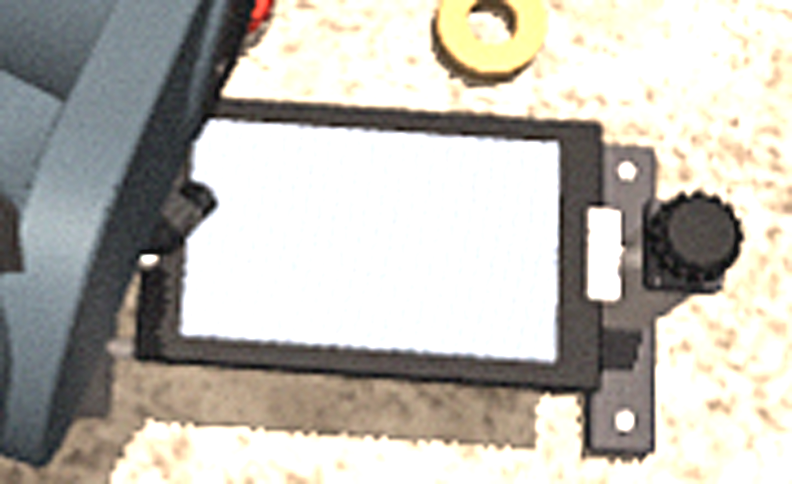

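```bash
python3 - <<'E'
from h import *
T=lambda x,y:(235+x/4.4,190+y/4.4); S=lambda x,y:(190+x/4,130+y/4)
NL=tri(S(105,475),T(138,357));print(NL)
for z in(95,105,115): print(z,onz("side",S(312,327),z), onz("top",T(600,388),z),onz("top",T(603,125),z))
E
```

```text
(array([439.84893427,  -2.00981757, 104.20494578]), np.float64(0.5369702805965818))
95 [559.24090123  35.4597605   95.        ] [ 489.92347795 -194.25366249   95.        ] [ 603.79989383 -165.90347127   95.        ]
105 [553.66895947  26.22296208 105.        ] [ 488.03035629 -192.62940527  105.        ] [ 600.53933576 -164.61964524  105.        ]
115 [548.09701771  16.98616366 115.        ] [ 486.13723463 -191.00514805  115.        ] [ 597.27877769 -163.33581921  115.        ]
```

>>> play_rows:
  series:
    - {"offset":[0,0,0.012],"twist":0,"hand":0.045}
    - {"offset":[0,0,0.024],"twist":0,"hand":0.045}
    - {"offset":[0,0,0.036],"twist":0,"hand":0.045}
    - {"offset":[0,0,0.046],"twist":0,"hand":0.045}
    - {"offset":[0,0,0.047],"twist":0,"hand":0.045}
    - {"offset":[0,0,0.047],"twist":0,"hand":0.045}

```text
time_s: 7.2
tcp_pos: [489.9, 42.7, 170.4]
ee_rot: [180.0, 0.0, 154.9]
ft_force: [0.3, 0.2, -0.8]
gripper_width: 45.1
```

```bash
python3 - <<'E'
from h import *
crop("side",190,130,200,150,4,"s6.png")
E
```

```text
(no output)
```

View pics/s6.png

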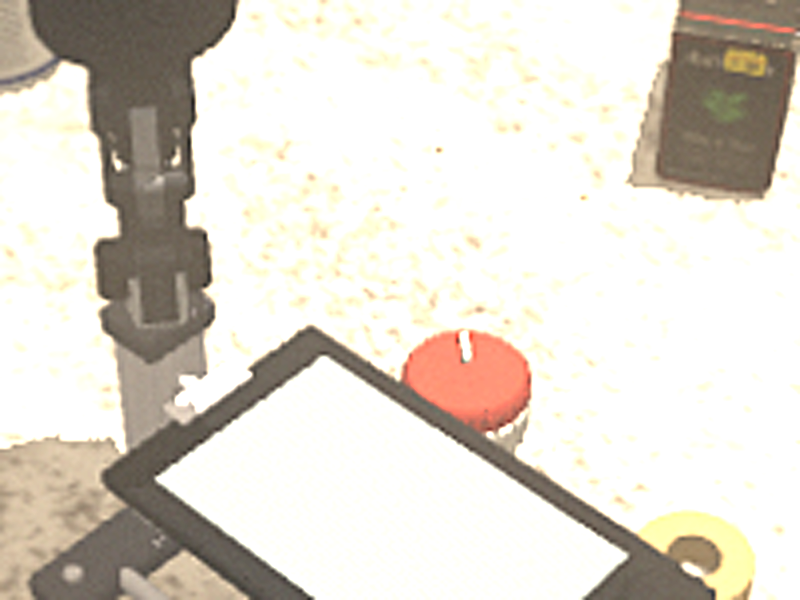

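NL comes out at z 104 and the level edge length checks, so the panel is level. The bar lies between the jaws. Now I'll close.

>>> play_rows:
  series:
    - {"offset":[0,0,0],"twist":0,"hand":0.03}
    - {"offset":[0,0,0],"twist":0,"hand":0.02}
    - {"offset":[0,0,0],"twist":0,"hand":0.01}
    - {"offset":[0,0,0],"twist":0,"hand":0.01}
    - {"offset":[0,0,0],"twist":0,"hand":0.01}
  grip_force: 25

```text
time_s: 7.88
tcp_pos: [490.3, 42.8, 170.9]
ee_rot: [179.9, 0.1, 154.9]
ft_force: [1.5, 1.8, 3.9]
gripper_width: 13.3
```

>>> play_rows:
  series:
    - {"offset":[0,0,0],"twist":7,"hand":0.01}
    - {"offset":[0,0,0],"twist":14,"hand":0.01}
    - {"offset":[0,0,0],"twist":21,"hand":0.01}
    - {"offset":[0,0,0],"twist":28,"hand":0.01}
    - {"offset":[0,0,0],"twist":35,"hand":0.01}
    - {"offset":[0,0,0],"twist":41,"hand":0.01}
    - {"offset":[0,0,0],"twist":46,"hand":0.01}
    - {"offset":[0,0,0],"twist":50,"hand":0.01}
    - {"offset":[0,0,0],"twist":52,"hand":0.01}
    - {"offset":[0,0,0],"twist":52,"hand":0.01}

```text
time_s: 9.12
tcp_pos: [489.4, 42.1, 170.8]
ee_rot: [-180.0, 0.0, 102.9]
ft_force: [-4.8, -5.5, 7.2]
gripper_width: 13.2
```

```bash
python3 - <<'E'
from h import *
print(observe()["torque"],observe()["ft_force"])
E
```

```text
[-0.83849265  0.85726487  0.21622765] [-4.84776292 -5.49846951  7.18180983]
```

The yaw moment rose to 0.22 N m, above the 0.04 the knob needs, so the knob is at its stop. Now I'll open and lift away, back toward the robot so both views are clear.

>>> play_rows:
  series:
    - {"offset":[0,0,0],"twist":0,"hand":0.03}
    - {"offset":[0,0,0],"twist":0,"hand":0.045}
    - {"offset":[0,0,0],"twist":0,"hand":0.045}
    - {"offset":[0,0,0],"twist":0,"hand":0.045}
    - {"offset":[0,0,-0.02],"twist":0,"hand":0.045}
    - {"offset":[0,0,-0.05],"twist":0,"hand":0.045}
    - {"offset":[0,0,-0.09],"twist":0,"hand":0.045}
    - {"offset":[0.03,0.02,-0.1],"twist":0,"hand":0.045}
    - {"offset":[0.06,0.05,-0.1],"twist":0,"hand":0.045}
    - {"offset":[0.1,0.08,-0.1],"twist":0,"hand":0.045}
    - {"offset":[0.14,0.1,-0.1],"twist":0,"hand":0.045}
    - {"offset":[0.18,0.12,-0.1],"twist":0,"hand":0.045}
    - {"offset":[0.22,0.12,-0.1],"twist":0,"hand":0.045}
    - {"offset":[0.22,0.12,-0.1],"twist":0,"hand":0.045}
    - {"offset":[0.22,0.12,-0.1],"twist":0,"hand":0.045}

```text
time_s: 11.0
tcp_pos: [557.3, 283.0, 270.5]
ee_rot: [-179.9, 0.1, 102.9]
ft_force: [0.0, -0.5, 0.2]
gripper_width: 45.3
```

```bash
python3 - <<'E'
from h import *
crop("top",235,200,180,100,4.4,"t7.png"); crop("side",190,170,200,150,4,"s7.png")
E
```

```text
(no output)
```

View pics/t7.png

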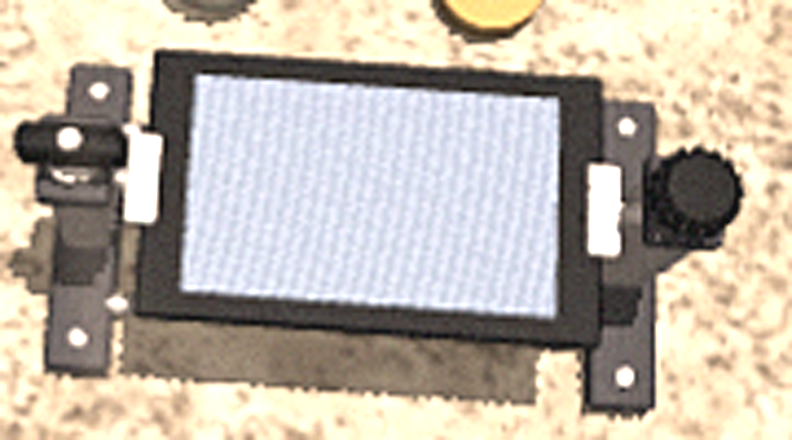

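View pics/s7.png

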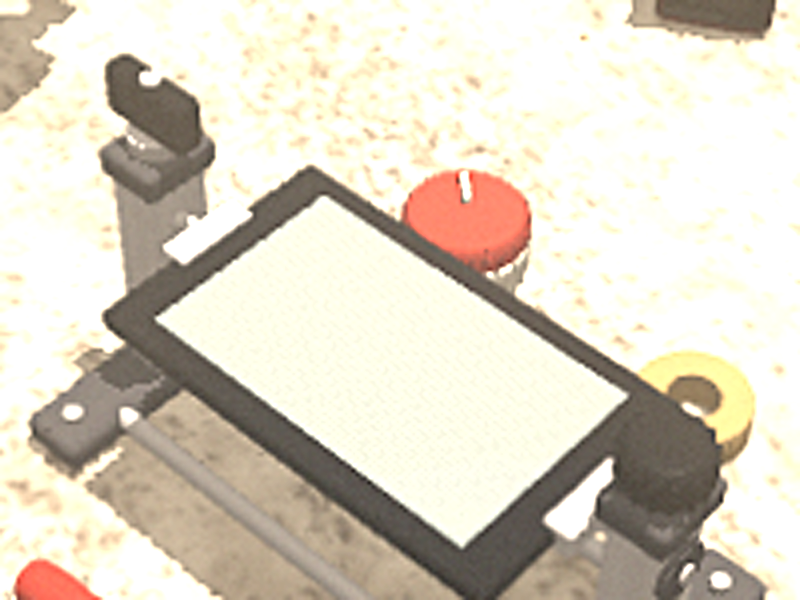

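```bash
python3 - <<'E'
from h import *
np.set_printoptions(precision=1,suppress=True)
T=lambda x,y:(235+x/4.4,200+y/4.4); S=lambda x,y:(190+x/4,170+y/4)
FL=tri(S(310,167),T(155,51))[0];NL=tri(S(103,316),T(136,315))[0]
e=FL-NL;print(FL,NL,np.linalg.norm(e),"tilt",np.arctan2(e[2],np.hypot(*e[:2])))
d=onz("top",T(22,134),171)-onz("top",T(125,141),171);a=np.degrees(np.arctan2(d[1],d[0]))
print("bar yaw",a,"q",1.2-np.radians(a-104))
E
```

```text
[553.   27.7 104. ] [439.   -1.5 103.5] 117.69343344174642 tilt 0.003535837238360442
bar yaw 104.05865597118182 q 1.1989762601769223
```

```bash
python3 -c "
from workcell import bot; print(bot.finish_job())"
```

```text
the job is handed in; nothing more can be done
None
```

I levelled the display module first, then locked the frame, and handed the job in at about 11 s of the 45 s allowed.

- **Module:** I pushed the raised far edge down with closed fingertips. The final images show it glass up with a tilt of about 0.004 rad, against the 0.18 rad limit.
- **Lock knob:** I gripped the bar on the left post and turned it about 52° clockwise until the moment rose at the stop. The bar now points along the frame's long axis, which puts the knob at about 1.20 rad, its locked stop.
- **Clamp knob:** I never touched the round knob, and it looks the same in the pictures before and after.
- **Arm:** it is clear of everything, with the wrist force near zero.

One move call was refused for a missing key, and nothing moved. None of my final checks failed. The measured panel edge came out at 118 mm instead of 120 mm, which is within the camera's accuracy.

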